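# Put a finished run out for pick-up

### The arm

A 7-joint arm with a two-finger parallel gripper is mounted at the origin on the work surface. World frame = base frame: x ahead of the robot, y to its left, z up, the work surface at z = 0. Lengths are in mm, angles in rad, forces in N, time in s.
With the tool pointing down it reaches from about 425 to 800 mm from the base axis. Payload 8.3 kg.
Tool frame: the origin (TCP) lies midway between the tips of the shut fingers; the grasp point (between the pads) lies 19 mm behind it; z points along the fingers, x is the direction in which the jaws open and shut, and the axes are right-handed (so a half turn about z gives the same grasp; the last joint's range is limited). The gripper opens to 85 mm and grips with 20 to 120 N. Pads are 22 mm wide; open, the fingers measure 114 mm over their backs; the gripper's body (76 mm by 85 mm) begins 54 mm behind the grasp point. The pads swing forward as they close: fully open they stand 13 mm farther back than shut.
Start: joints at [-1.387, 0.383, 0.016, 1.37, -0.006, 1.388, -0.046], TCP at [152.637, 606.057, 231.279] pointing down, gripper open.
Joint ranges: [-2.95, 2.95], [-0.25, 2.06], [-1.52, 1.56], [0.18, 2.33], [-1.44, 4.58], [0.02, 2.06], [-3.01, 3.01]. Speed limits (rad/s): [2.39, 2.39, 3.01, 3.01, 3.14, 3.14, 3.14].

### API

Orientations are given as a unit quaternion [x, y, z, w].
In Python, from plant import r gives the robot as it stands. The module is installed in compiled form; this text tells all that it offers.
- The arm moves only by the shell command python3 -m crank 'ROWS' [FORCE]. ROWS is JSON, a list of rows, each a list of 5 numbers: the shift along the tool's x, y, z in m, then the turn about the tool's z in rad, then the opening in per cent of the stroke, from 0 (shut) to 100 (fully open). In form: [[tx, ty, tz, spin, grip], ...]. A call has 1 to 8 rows; each row shifts and turns the pose as measured when the row begins, along the tool's axes as they then stand; what a row does not reach is not made up. A row lasts 1/10 s, in which the tool goes at most 50 mm and 8.59 degrees, less where a joint would pass 70% of its speed; a pose out of reach is approached as far as the arm can. A call with a gripper value outside its range is refused whole. The fingers move at their own pace and stop on an object; FORCE is the grip in N (left out, the last holds). Time passes only in rows, so rows that do not move let the fingers close. It gives the time, the measured TCP pose, the force and the opening at its end, in the units of the state.
- r.observe(): the state, without advancing time (a new reading comes with each control period).
- r.get_image(name): name is "side" or "top" or "wrist"; returns (picture, depth): 480x640x3 uint8, red, green, blue; 480x640 float32, mm along the optical axis (not along the pixel's ray), 0 where there is no reading.
- r.get_calibration(name): a dict with "intrinsics" (3x3 intrinsics, pixels), "dist_coeffs" ([k1, k2, p1, p2, k3] as OpenCV has them; the pictures are not rectified), "origin" and "rotation" of the camera in the world. Camera axes: x right, y down, z forward; pixel columns grow to the right and rows downward; lengths in mm; the calibration is good to about 2 mm. A picture is of the moment at which its call begins: read the wrist's pose just before it. get_calibration takes no time and is no camera call; for the wrist camera it gives the pose at the moment of the call.
- r.job_done(): hands the job in, once; it reports no verdict.
The state is a dict: "time_s": time; "q": joint angles; "qvel": joint speeds; "joint_torque": joint torques, N m; "tool_pos": TCP position; "tcp_rot": TCP orientation; "wrist_force": force on the tool from outside, world axes, zero at the start; "ft_torque": the same for the moment, N m; "finger_gap": opening from 0.0 (shut) to 1.0 (fully open).
Only numpy, scipy, OpenCV 4.12 (cv2) and the standard library are available. Lean on these libraries where they do the work, as an engineer would, in place of code of your own. Each camera call takes 0.05 s, during which the arm holds its last target. There are 200 camera calls.

### The job

Put the finished run out for pick-up. The rack of tubes is carried by its handle: while it stands on the bench swing the folded handle up until it clicks upright, carry the rack by the handle, keeping it level, and set it down inside the large taped outline, leaving the handle up. Move the one tray that has a lid from the aluminium plate into the small taped outline; put both down gently, lined up with and inside their tape, and leave everything else where it is.

Things in the scene. Friction and masses are not known exactly. Their poses are not given: they have to be found in the camera images.
- rack: Stainless wire tube rack with capped tubes, about 0.9 kg, loose on the bench. Its feet cover 74 mm along its x, 142 mm along its y (163 mm over the handle's arms); top wires 55 mm, tube caps 62 mm, a 14 mm wide strap at each end 83 mm high. Origin: centre of the underside; z up. The folded handle sticks out on its -x side.
- handle_hinge (a point): Centre of the rack on the axis of the carry handle's two pivots (axis along the rack's y), 55 mm above the rack's underside, midway between the end arms.
- handle (a joint): Carry handle of the rack, a U of 5 mm wire: 0 folded level to the rack's -x, 1.571 upright on its stop. At q its bar is at handle_hinge + 88 mm (-cos q along rack x, sin q up). Starts at 0 to 0.4; friction (0.026 Nm) keeps it where left. Spring bumps at the ends resist it at 1.15 to 1.4 (up to 0.1 Nm); past about 1.47 it clicks home to 1.571 and holds.
- grip: Black plastic tube sleeve on the handle's bar, 14 mm diameter, 100 mm long, turning freely on the wire; the place to hold the handle. Origin at its centre, on the bar's axis; its y runs along the bar (same as the rack's y); its x and z turn with it.
- lidded_tray: Small flat plastic well tray with a plain whitish lid, the only one with a lid; 82 mm along its x, 56 mm along its y, 14 mm high in all (the lid from 6 mm up, 79 x 53.5 mm), 0.07 kg. Origin: centre of the underside. It starts lying on the aluminium plate.
- rack_place: Large rectangular outline of dark grey 10 mm tape on the bench, flat; inside the tape 94 mm along its x and 164 mm along its y: the rack's place, rack lengthwise in it, either end first. Origin: its centre, at bench level.
- tray_place: Small rectangular outline of the same tape, flat; inside the tape 102 mm along its x and 76 mm along its y: the lidded tray's place, tray lengthwise in it, either end first. Origin: its centre, at bench level.
- plate: Fixed aluminium plate, 220 mm along its x, 260 mm along its y, 12 mm thick, lying on the bench, with four marked tray spots of 92 x 66 mm, centred at x = -52 or +52 mm and y = -57.5 or +57.5 mm; trays lie on top, long side along the plate's x within a few degrees. Origin: centre of the underside.
- open_tray_a: Open well tray without a lid, 82 x 56 x 10 mm, rows of small wells in view; loose on the plate, to be left alone. Origin: centre of the underside.
- open_tray_b: Another such open tray, to be left alone.
- dispenser: Hand dispenser (glass syringe in a metal body) lying loose on the bench, about 206 mm long along its y (origin nearer the knob end, needle to +y), 22 mm high; to be left alone.
- dropper: Small amber bottle with white cap, 34 mm diameter, about 68 mm high, loose on the bench; to be left alone. Origin: centre of the underside.
Mind the look-alikes: they are no part of the job. Of the things that look like the rack, the larger one is meant.

How it is judged (in metres and radians):
On the way, in this order (a step that is already met when the one before it is completed fails the run):
1. the handle is swung up into its upright click while the rack still stands on the bench (value of joint handle above 1.52 rad and height (world z) of rack below 0.006 m and angle between rack's own z axis and vertical below 0.1 rad), for 0.2 s.
2. the rack is lifted off the bench by the upright handle (value of joint handle above 1.45 rad and height (world z) of rack above 0.015 m and contact force between the fingers and grip above 1 N), for 0.2 s.
At the end, for the whole second after the job is handed in: Rack upright on the bench inside the large outline (12.5 mm each way, 9 deg), handle upright in its click (over 1.52 rad); lidded tray flat on the bench inside the small outline (12.5 mm each way, 14 deg); both released and at rest (x of rack in the frame of rack_place between -0.0125 and 0.0125 m and y of rack in the frame of rack_place between -0.0125 and 0.0125 m and angle between the x axis of rack and the x axis of rack_place, either way round below 0.16 rad and height (world z) of each of rack, lidded_tray below 0.004 m and angle between each of rack, lidded_tray's own z axis and vertical below 0.06 rad and linear speed of each of rack, lidded_tray below 0.02 m/s and value of joint handle above 1.52 rad and x of lidded_tray in the frame of tray_place between -0.0125 and 0.0125 m and y of lidded_tray in the frame of tray_place between -0.0125 and 0.0125 m and angle between the x axis of lidded_tray and the x axis of tray_place, either way round below 0.25 rad); the robot touches nothing.
It fails at once if the rack or the lidded tray is tipped by more than about 20 deg (angle between any of rack, lidded_tray's own z axis and vertical above 0.35 rad).
It fails at once if the rack is let fall from more than about 10 mm (linear speed of rack above 0.5 m/s and contact force between the fingers and grip below 0.05 N).
It fails at once if the lidded tray is let fall from more than about 10 mm (linear speed of lidded_tray above 0.5 m/s and contact force between the fingers and lidded_tray below 0.05 N).
It fails at once if an open tray, the dispenser or the bottle is moved by more than 20 mm (distance of any of open_tray_a, open_tray_b, dispenser, dropper from where it was at the start of the episode above 0.02 m).
It also fails if it takes over 64 s, if anything falls off the work surface, if the arm or the gripper's body presses on something with over 40 N, if the wrist force passes 120 N, or if a joint passes its speed limit or range.

## Working session

There is one attempt and no reset: what is moved stays moved. The work goes in short steps, Python scripts to look and compute and a shell command to move; the robot and the scene stay as the last step left them, time stands still between calls to the robot, and variables do not carry over. Pictures are saved under pics/ and viewed, about 8 in all and at most 12, crops included, and the job is handed in when it is done.

```bash
mkdir -p pics
cat > h.py <<'E'
import numpy as np, cv2
from plant import r
def snap(n):
    c=r.get_calibration(n); p,d=r.get_image(n); np.savez(f'/tmp/{n}.npz',p=p,d=d,K=c["intrinsics"],D=c["dist_coeffs"],o=c["origin"],R=c["rotation"]); return p,d
def load(n): return np.load(f'/tmp/{n}.npz')
def ray(L,u,v):
    q=cv2.undistortPoints(np.array([[[u,v]]],float),L['K'],L['D'])[0,0]; return np.array([q[0],q[1],1.])
def at(L,u,v,z=None):
    d=ray(L,u,v); R=L['R'];o=np.array(L['o']).ravel()
    if z is None: return o+R@(d*L['d'][int(v),int(u)])
    w=R@d; return o+w*(z-o[2])/w[2]
def cloud(L):
    H,W=L['d'].shape; uv=np.stack(np.meshgrid(np.arange(W),np.arange(H)),-1).reshape(-1,1,2).astype(float)
    q=cv2.undistortPoints(uv,L['K'],L['D'])[:,0]; z=L['d'].reshape(-1,1)
    P=np.hstack([q*z,z])@L['R'].T+np.array(L['o']).ravel(); P[z[:,0]==0]=np.nan
    return P.reshape(H,W,3)
def save(p,n): cv2.imwrite(f'pics/{n}.png',p[...,::-1])
E
python3 - <<'E'
from h import *
np.set_printoptions(precision=3,suppress=True)
o=r.observe();print(o['time_s'],o['tool_pos'],o['tcp_rot'],o['wrist_force'])
for n in('top','side'):
    p,d=snap(n);save(p,n+'0');L=load(n);print(n,L['o'],L['R'].tolist())
E
```

```text
0.0 [152.554 605.569 230.282] [ 0.789  0.615 -0.001  0.001] [-0.06   0.18  -0.124]
top [ 476.014  -18.117 1355.178] [0.7126147859632611, -0.701095502899067, 0.020114775735883075, -0.015513169835182262]
side [437.794 742.789 530.437] [-0.06864789136394843, 0.869709698738192, -0.48781449479399586, 0.030488122291894328]
```

```bash
sed -i 's/R=c\["rotation"\]/R=(Rotation.from_quat(c["rotation"]).as_matrix() if np.size(c["rotation"])==4 else c["rotation"])/; 1a from scipy.spatial.transform import Rotation' h.py
python3 - <<'E'
from h import *
for n in('top','side'): snap(n)
L=load('top')
for u,v in((320,240),(100,240),(320,50)): print(at(L,u,v,0),at(L,u,v))
E
```

```text
[547.76309812 -40.71568004   0.        ] [544.93581364 -39.82518807  53.40079482]
[539.49643622 461.730195     0.        ] [539.71268938 463.36478949  -4.61639874]
[990.10612103 -33.88591858   0.        ] [1256.99563488  -42.07218743 -703.53670418]
```

View pics/top0.png

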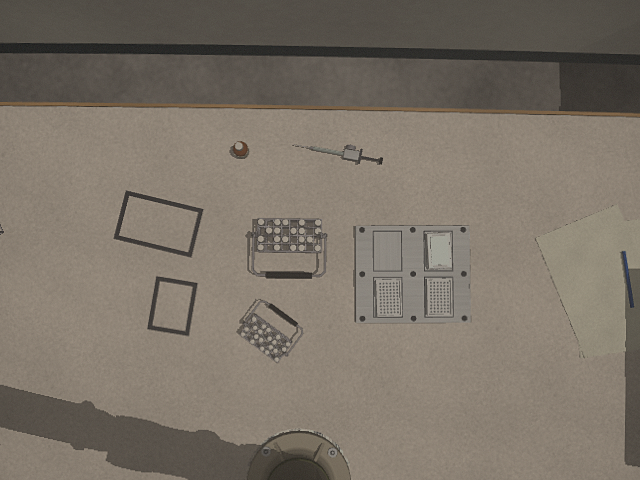

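View pics/side0.png

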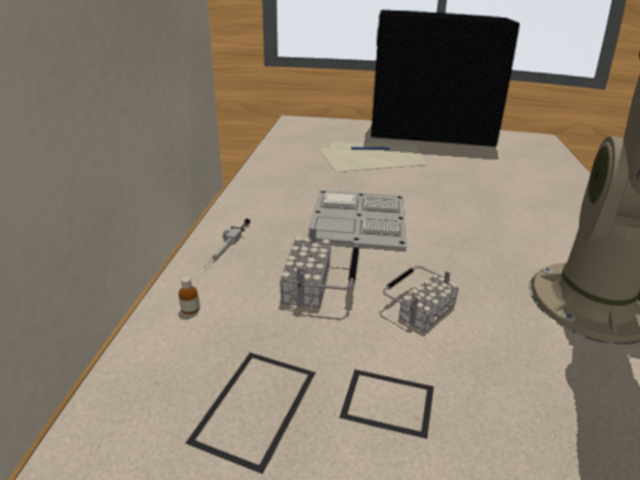

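I see these candidates in the top view:
- **Racks:** the large rack is at (289,235) with its folded bar at (289,275). The small look-alike rack is at (270,330). I choose the large one.
- **Trays:** the plain whitish-lidded tray is at (438,250). The open trays with wells are at (388,297) and (438,297), and the empty spot is at (388,250).
- **Outlines:** the large one is at (160,223) and the small one at (173,306).

Next I measure them and check the choice in a crop.

Run:
```python
from h import *
np.set_printoptions(precision=1,suppress=True)
L=load('top');p=L['p'];g=cv2.cvtColor(p,cv2.COLOR_RGB2GRAY);P=cloud(L)
def rect(mask,z,name):
    v,u=np.nonzero(mask); W=np.array([at(L,a,b,z)[:2] for a,b in zip(u,v)],np.float32)
    (c,s,a)=cv2.minAreaRect(W); b=cv2.boxPoints((c,s,a)); e=b[1]-b[0];f=b[2]-b[1]; l=e if np.hypot(*e)>np.hypot(*f) else f
    print(name,len(u),np.array(c),np.array(s),'long dir deg',np.degrees(np.arctan2(l[1],l[0])))
def box(m,x0,y0,x1,y1):
    k=np.zeros_like(m);k[y0:y1,x0:x1]=m[y0:y1,x0:x1];return k
dark=g<75
rect(box(dark,108,185,210,262),0,'rackplace(outer)')
rect(box(dark,142,270,203,340),0,'trayplace(outer)')
rect(box(g<60,260,265,320,285),60,'grip')
z=P[...,2]
print('bar z',np.nanmedian(z[272:278,275:305]),np.nanmax(z[272:278,275:305]))
rack=box((z>48)&(z<110),250,215,325,255);rect(rack,60,'rack top')
lid=box(g>170,420,225,458,275);rect(lid,26,'lid'); print('lid z',np.nanmedian(z[245:255,432:444]), 'bench',np.nanmedian(z[180:190,250:300]),np.nanmedian(z[350:370,400:450]))
q=box((z>20)&(z<35),420,225,458,275); rect(q,26,'lid by depth') if q.any() else 0
a=cv2.resize(p[205:290,235:335],None,fx=4,fy=4,interpolation=cv2.INTER_CUBIC);b=cv2.resize(p[215:330,350:475],(int(125*340/115),340),interpolation=cv2.INTER_CUBIC)
save(np.hstack([a,b]),'crop')
```

```text
rackplace(outer) 937 [579.8 329.8] [182.4 112.9] long dir deg 77.43527
trayplace(outer) 611 [393.6 292.6] [ 94.2 120.3] long dir deg -8.511773
grip 269 [468.3  27.5] [97.9 12.7] long dir deg 89.63254
bar z 60.433791475819135 68.87984349428234
rack top 1423 [552.2  31.2] [ 78.5 158.9] long dir deg -89.06015Traceback (most recent call last):
  File "<stdin>", line 17, in <module>
  File "<stdin>", line 6, in rect
cv2.error: OpenCV(4.12.0) /io/opencv/modules/imgproc/src/convhull.cpp:143: error: (-215:Assertion failed) total >= 0 && (depth == CV_32F || depth == CV_32S) in function 'convexHull'
```

Run:
```python
from h import *
np.set_printoptions(precision=1,suppress=True)
L=load('top');p=L['p'];g=cv2.cvtColor(p,cv2.COLOR_RGB2GRAY);P=cloud(L);z=P[...,2]
print(g[228:276:3,420:458:3]); print(z[228:276:4,420:458:4])
print('tray ctr',at(L,438.5,250.5,26),'bench',np.nanmedian(z[180:190,250:280]),np.nanmedian(z[350:370,400:450]))
a=cv2.resize(p[205:290,235:335],None,fx=4,fy=4,interpolation=cv2.INTER_CUBIC);b=cv2.resize(p[215:330,350:475],(int(125*340/115),340),interpolation=cv2.INTER_CUBIC)
save(np.hstack([a,b]),'crop')
```

```text
[[137 135 137 137 137 138 135 136 137 136 135 134 135]
 [135  94  85  81 100  94  95  96  95  96  97 142 135]
 [136  99  75 162 152 147 149 141 139 161 114 138 134]
 [133  98  81 162 143 162 161 161 159 158 134 140 133]
 [131  89  74 161 162 160 160 162 158 159 142 140 135]
 [135 115  86 163 163 158 161 160 159 161 156 142 138]
 [131 116  88 167 161 160 160 162 158 159 152 139 132]
 [132 118  81 162 163 160 162 158 161 159 159 140 132]
 [135 118  76 164 159 161 160 161 161 159 162 137 131]
 [134 118  72 164 163 159 158 160 159 161 160 138 133]
 [134 118  75 168 162 160 161 162 160 159 104 138 134]
 [132 107  78 170 162 162 161 156 159 163 159 137 130]
 [135 147  83 164 162 160 121 155 158 157 161 123 133]
 [134 140  83 158 160 151 150 145 147 138 138 121 135]
 [132 139  96  94  97  96  93  95  94  94  95 116 132]
 [138 136 137 135 139 136 135 135 134 134 131 132 133]]
[[10.4  7.1 14.9 15.2 13.1 12.8 12.7 14.2  7.8 13.5]
 [13.8 12.2 12.6 11.6 12.  16.8 21.1 19.3  8.7  9.3]
 [ 9.6  7.8 28.3 26.3 24.7 29.2 27.6 26.8 16.1 13.6]
 [13.9 14.2 27.9 27.3 29.2 24.9 27.9 32.  13.1  8.5]
 [10.9 14.6 18.6 25.3 25.9 23.9 26.1 25.9 11.  14.4]
 [14.2 14.9 24.5 27.2 28.3 26.6 21.7 25.1  8.2 12.2]
 [17.8 15.3 25.2 21.9 33.6 27.4 21.  24.1 12.4 12.1]
 [ 9.5 14.3 25.9 28.2 26.5 24.  26.  25.9 17.6 12.4]
 [14.4 16.  24.6 25.9 21.4 27.6 26.6 30.2  9.2 11.3]
 [17.7 11.7 22.5 25.6 24.4 23.5 29.8 25.  16.6 14.9]
 [ 8.4  8.2 20.8 27.5 20.8 18.6 20.2 18.2 16.  14.3]
 [12.4 11.1  9.9 11.  14.9 11.7 11.5 10.1 12.8  7.8]]
tray ctr [ 527.2 -306.    26. ] bench 0.30260720639967076 -0.05867254764359586
```

```bash
sleep 1; ls pics; python3 -c "
from h import *
from plant import r
o=r.observe();print(o['time_s'],Rotation.from_quat(o['tcp_rot']).as_matrix().round(3))"
```

```text
crop.png
side0.png
top0.png
0.2 [[ 0.244  0.97  -0.   ]
 [ 0.97  -0.244 -0.001]
 [-0.001 -0.    -1.   ]]
```

View pics/crop.png

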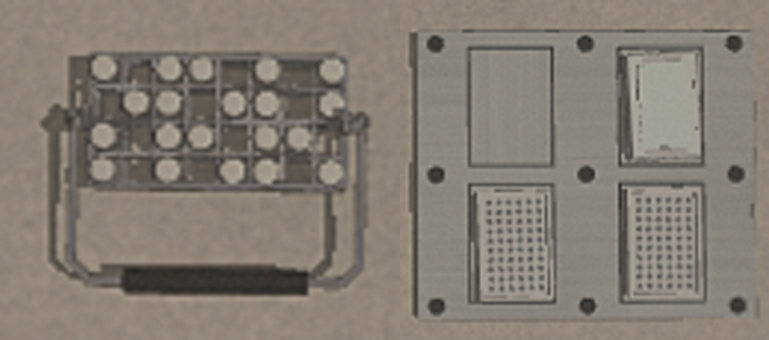

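The crop confirms both choices. The rack has four tube rows and its folded handle on the robot side, and the plain-lidded tray is in the upper right spot of the plate. Next I spin the tool to heading 0 and move above the grip.

```bash
python3 -m crank '[[0,0,0,0.15,50],[0,0,0,0.15,50],[0,0,0,0.15,50],[0,0,0,0.15,50],[0,0,0,0.15,50],[0,0,0,0.15,50],[0,0,0,0.15,50],[0,0,0,0.15,50]]' 20
python3 -m crank '[[0,0,0,0.12,50],[0.05,0,0,0,50],[0.05,0.02,0,0,50],[0.045,0.045,0,0,50],[0.045,0.045,0,0,50],[0.045,0.045,0,0,50],[0.03,0.05,0,0,50],[0,0.05,0,0,50]]'
python3 -c "
from h import *
o=r.observe();print(o['tool_pos'],Rotation.from_quat(o['tcp_rot']).as_matrix().round(3)[:,0])"
```

```text
time_s: 1.0
tool_pos: [152.4, 604.5, 228.1]
tcp_rot: [0.998, 0.059, -0.001, 0.003]
wrist_force: [0.1, -0.1, 0.6]
finger_gap: 0.505
time_s: 1.8
tool_pos: [381.6, 386.6, 224.4]
tcp_rot: [1.0, 0.0, -0.003, 0.005]
wrist_force: [1.6, -0.7, 1.1]
finger_gap: 0.499
[381.64688884 386.61006326 224.4306218 ] [ 1.     0.001 -0.006]
```

```bash
python3 -m crank '[[0.02,0.045,-0.002,0,50],[0.02,0.045,-0.002,0,50],[0.02,0.045,-0.002,0,50],[0.02,0.045,0,0,50],[0.01,0.049,0,0,50],[0,0.05,0,0,50],[0,0.05,0,0,50],[0,0.03,0,0,50]]' >/dev/null
python3 -m crank '[[0,0,0,0,50]]'
python3 - <<'E'
from h import *
p,d=snap('wrist');save(p,'w1');L=load('wrist');print(r.observe()['tool_pos'],L['o'],L['R'].round(2))
E
```

```text
time_s: 2.7
tool_pos: [470.2, 15.8, 233.2]
tcp_rot: [1.0, -0.005, -0.002, 0.004]
wrist_force: [-0.4, -0.6, -1.1]
finger_gap: 0.497
[470.19496446  17.8287257  233.16159328] [471.65232412  85.72078753 374.8514633 ] [[ 1.   -0.01 -0.01]
 [-0.01 -0.96 -0.29]
 [-0.01  0.29 -0.96]]
```

View pics/w1.png

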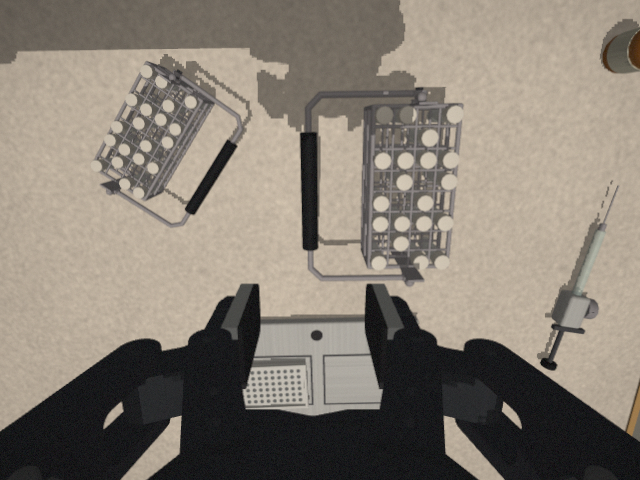

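The wrist view shows the grip as a dark bar from (309,133) to (310,249), with the rack to its right.

Run:
```python
from h import *
np.set_printoptions(precision=1,suppress=True)
L=load('wrist');g=cv2.cvtColor(L['p'],cv2.COLOR_RGB2GRAY);P=cloud(L)
m=np.zeros(g.shape,bool);m[125:260,296:324]=g[125:260,296:324]<50
Q=P[m];Q=Q[~np.isnan(Q[:,2])];print('grip surf med',np.median(Q,0),np.percentile(Q[:,2],[10,50,90]))
zc=np.median(Q[:,2])-5
v,u=np.nonzero(m);W=np.array([at(L,a,b,zc)[:2] for a,b in zip(u,v)],np.float32);c,s,a=cv2.minAreaRect(W);print(c,s,a,zc)
for u,v in((420,97),(412,273),(424,88),(408,281)): print('hinge-ish',at(L,u,v,55))
k=P[...,2]; mm=np.zeros(g.shape,bool);mm[85:285,355:470]=(k[85:285,355:470]>50)&(k[85:285,355:470]<100)
C=P[mm][:,:2].astype(np.float32);print('rack',cv2.minAreaRect(C),np.median(C,0))
w=np.zeros(g.shape,bool);w[95:275,365:468]=(g[95:275,365:468]>185)
n,l,st,ce=cv2.connectedComponentsWithStats(w.astype(np.uint8))
print(np.array([at(L,*ce[i],62)[:2] for i in range(1,n) if st[i,4]>80]))
print('bench',np.nanmedian(k[300:310,480:520]))
```

```text
grip surf med [466.6  31.7  60.6] [58.4 60.6 62. ]
(466.4233703613281, 26.977632522583008) (12.933711051940918, 100.2022705078125) 0.09725861251354218 55.61874355214803
hinge-ish [555.4 103.   55. ]
hinge-ish [558.5 -47.1  55. ]
hinge-ish [558.1 109.6  55. ]
hinge-ish [555.4 -54.9  55. ]
rack ((548.5419921875, 28.342079162597656), (86.63761901855469, 162.63577270507812), 1.1602095365524292) [550.3  35.8]
[[581.8  89.6]
 [563.3  71.9]
 [544.8  54.2]
 [563.3  54.2]
 [582.   54.3]
 [526.4  54.1]
 [545.   36.5]
 [582.   36.5]
 [526.5  18.7]
 [563.4  18.8]
 [545.    1.1]
 [563.5   1.1]
 [582.1   1.1]
 [526.6   1. ]
 [545.  -16.6]
 [526.6 -34.5]
 [564.7 -34.7]
 [582.2 -34.5]]
bench -0.8439818644881711
```

```bash
python3 -m crank '[[-0.003,-0.009,0.01,0,50],[0,0,0.04,0,50],[0,0,0.045,0,50],[0,0,0.04,0,50],[0,0,0.02,0,50],[0,0,0,0,50]]'
```

```text
time_s: 3.35
tool_pos: [464.7, 39.6, 69.8]
tcp_rot: [1.0, 0.004, -0.002, 0.002]
wrist_force: [0.2, -0.9, 0.4]
finger_gap: 0.5
```

```bash
python3 -m crank '[[0.002,0.012,0,0,50],[0,0,0,0,50],[0,0,0,0,50]]'
```

```text
time_s: 3.65
tool_pos: [467.4, 29.7, 71.1]
tcp_rot: [1.0, 0.006, -0.002, 0.002]
wrist_force: [-0.5, -0.7, -0.1]
finger_gap: 0.499
```

```bash
python3 -m crank '[[-0.001,0.002,0.02,0,50],[0,0,0.013,0,50],[0,0,0,0,50]]'; python3 -m crank '[[0,0,0,0,0],[0,0,0,0,0],[0,0,0,0,0],[0,0,0,0,0],[0,0,0,0,0],[0,0,0,0,0]]' 25
```

```text
time_s: 3.95
tool_pos: [469.6, 28.6, 40.5]
tcp_rot: [1.0, 0.006, 0.001, 0.001]
wrist_force: [-0.6, -0.5, -0.2]
finger_gap: 0.501
time_s: 4.55
tool_pos: [469.8, 28.7, 42.4]
tcp_rot: [1.0, 0.006, 0.002, 0.0]
wrist_force: [-1.2, -1.5, -0.4]
finger_gap: 0.158
```

```bash
python3 -m crank '[[0.002,0,-0.015,0,0],[0.005,0,-0.017,0,0],[0,0,0,0,0]]'
```

```text
time_s: 4.85
tool_pos: [476.6, 28.7, 75.1]
tcp_rot: [1.0, 0.006, 0.001, 0.0]
wrist_force: [1.2, -1.4, 0.1]
finger_gap: 0.154
```

Tracking is good and the forces are small.

```bash
python3 -m crank '[[0.008,0,-0.0145,0,0],[0.0115,0,-0.0135,0,0],[0,0,0,0,0]]'
```

```text
time_s: 5.15
tool_pos: [494.7, 28.8, 102.6]
tcp_rot: [1.0, 0.006, -0.0, 0.0]
wrist_force: [-2.9, 0.2, 1.0]
finger_gap: 0.152
```

```bash
python3 -m crank '[[0.0155,0,-0.011,0,0],[0.016,0,-0.008,0,0],[0,0,0,0,0]]'; python3 -c "
from h import *
p,d=snap('side');save(cv2.resize(p[180:380,230:500],None,fx=2.5,fy=2.5),'s1')"
```

```text
time_s: 5.45
tool_pos: [524.4, 29.0, 122.1]
tcp_rot: [1.0, 0.006, -0.003, -0.001]
wrist_force: [-1.0, 0.3, 3.4]
finger_gap: 0.153
```

View pics/s1.png

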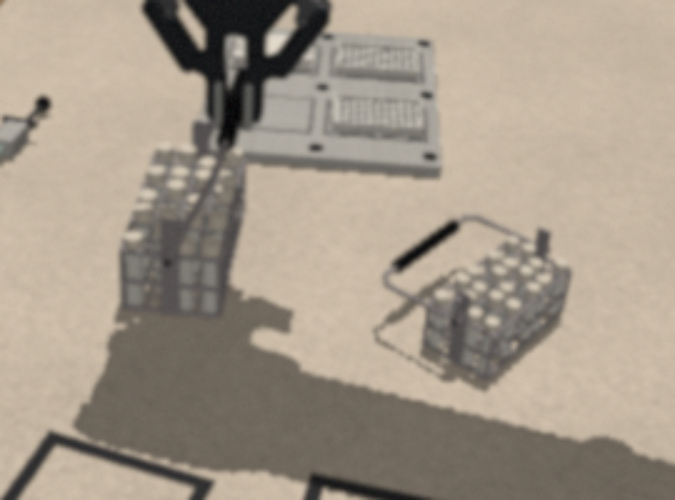

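The handle is up by about 1.1 rad and the sleeve is held in the pads, at about (230,125) in the crop. The rack stands flat. I continue through the bump.

```bash
python3 -m crank '[[0.010,0,-0.003,0,0],[0.009,0,-0.002,0,0],[0,0,0,0,0]]';python3 -m crank '[[0.008,0,-0.0007,0,0],[0.007,0,-0.0003,0,0],[0,0,0,0,0]]'
```

```text
time_s: 5.8
tool_pos: [543.8, 29.1, 128.0]
tcp_rot: [1.0, 0.005, -0.003, -0.002]
wrist_force: [0.1, -0.1, 2.9]
finger_gap: 0.148
time_s: 6.1
tool_pos: [560.0, 29.2, 129.4]
tcp_rot: [1.0, 0.005, -0.001, -0.002]
wrist_force: [-3.5, 0.6, 8.3]
finger_gap: 0.151
```

Run:
```python
from h import *
np.set_printoptions(precision=1,suppress=True)
p,d=snap('side');snap('top');w,_=snap('wrist');o=r.observe();print(o['tool_pos'],o['wrist_force'],o['ft_torque'])
a=cv2.resize(p[200:320,250:400],(600,480));b=cv2.resize(w,(640,480))[:, 0:640]
save(np.hstack([cv2.resize(a,(400,320)),cv2.resize(b,(400,320))]),'s2')
```

```text
[559.6  29.3 129.4] [-2.   0.4  6.3] [-0.1  0.4 -0. ]
```

View pics/s2.png

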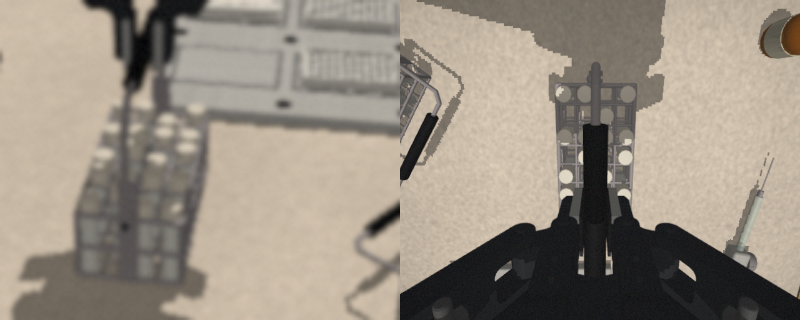

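The handle looks upright in line with the strap, and the wrist view shows the bar over the rack's middle. I'll check the angle in numbers.

Run:
```python
from h import *
np.set_printoptions(precision=1,suppress=True)
L=load('wrist');g=cv2.cvtColor(L['p'],cv2.COLOR_RGB2GRAY);P=cloud(L)
# sleeve edge & caps
row=185*480//320
print('dark cols row', [ (int(c[0]),int(c[-1])) for c in [np.nonzero(g[rr,440:500]<55)[0]+440 for rr in (200,220,240,260,280)] if len(c)])
for rr in (200,240): 
    c=np.nonzero(g[rr,440:500]<55)[0]+440
    print('bar', at(L,(c[0]+c[-1])/2,rr,143))
w=np.zeros(g.shape,bool);w[110:300,230:620]=g[110:300,230:620]>170
sub=cv2.connectedComponentsWithStats(((g>185)).astype(np.uint8))
for i in range(1,sub[0]):
    if 80<sub[2][i,4]<700 and 400<sub[3][i,0]<530 and sub[3][i,1]<330:
        u,v=sub[3][i]; print(sub[3][i],sub[2][i,2:5],at(L,u,v,62)[:2],P[int(v),int(u)])
```

```text
dark cols row []Traceback (most recent call last):
  File "<stdin>", line 9, in <module>
IndexError: index 0 is out of bounds for axis 0 with size 0
```

Run:
```python
from h import *
np.set_printoptions(precision=1,suppress=True)
L=load('wrist');g=cv2.cvtColor(L['p'],cv2.COLOR_RGB2GRAY);P=cloud(L)
for rr in (195,210,225,240,255):
    c=np.nonzero(g[rr,285:345]<50)[0]+285
    if len(c):print('bar',c[0],c[-1], at(L,(c[0]+c[-1])/2,rr,143),P[rr,int((c[0]+c[-1])/2)])
sub=cv2.connectedComponentsWithStats(((g>150)&(P[...,2]>50)&(P[...,2]<75)).astype(np.uint8))
for i in range(1,sub[0]):
    if 60<sub[2][i,4]<900 and 240<sub[3][i,0]<390 and sub[3][i,1]<330:
        u,v=sub[3][i]; print(sub[3][i],sub[2][i,2:5],at(L,u,v,62)[:2])
```

```text
bar 293 332 [559.2  74.7 143. ] [559.   75.7 148.7]
bar 293 332 [559.2  69.5 143. ] [559.1  70.8 149. ]
bar 293 331 [559.1  64.1 143. ] [559.1  65.7 149.2]
bar 294 331 [559.4  58.7 143. ] [559.2  60.4 148.9]
bar 294 330 [559.2  53.1 143. ] [559.2  55.4 149.8]
[254.3 136.5] [ 13  16 131] [527.6  91.7]
[363.8 212.5] [ 17  10 120] [588.1  50.8]
[360.6 236.3] [ 24  23 426] [586.9  36.8]
[289.3 235.8] [  8  21 120] [546.   36.7]
[264.9 264.6] [ 23  22 394] [531.5  18.9]
[335.  265.6] [ 10  19 125] [572.7  18.7]
[264.2 289.4] [ 22  18 236] [530.7   3.1]
[359.9 289.6] [ 22  17 215] [588.    3.6]
```

The bar is at x=559.2 and the rack's cap columns are centred at 559.1, so the handle is upright. The rack shifted only 5 mm and stands flat. I now grip firmer and lift slowly.

```bash
python3 -m crank '[[0,0,0,0,0],[0,0,0,0,0],[0,0,-0.004,0,0],[0,0,-0.008,0,0],[0,0,-0.01,0,0],[0,0,-0.01,0,0],[0,0,-0.01,0,0],[0,0,0,0,0]]' 60
```

```text
time_s: 7.05
tool_pos: [555.6, 29.4, 169.4]
tcp_rot: [1.0, 0.006, -0.006, -0.002]
wrist_force: [0.1, -0.0, -8.3]
finger_gap: 0.136
```

```bash
python3 -m crank '[[0,-0.01,0,0,0],[0.002,-0.02,0,0,0],[0.003,-0.03,0,0,0],[0.004,-0.035,0,0,0],[0.004,-0.04,0,0,0],[0.004,-0.035,0,0,0],[0.003,-0.03,0,0,0],[0.002,-0.02,0,0,0]]'; python3 -m crank '[[0,-0.01,0,0.03,0],[0,0,0,0.06,0],[0,0,0,0.06,0],[0,0,0,0.06,0],[0,0,0,0,0]]'
```

```text
time_s: 7.85
tool_pos: [574.4, 258.4, 167.4]
tcp_rot: [1.0, 0.002, -0.008, -0.002]
wrist_force: [-0.2, 0.5, -8.9]
finger_gap: 0.132
time_s: 8.35
tool_pos: [568.9, 282.2, 162.3]
tcp_rot: [0.995, -0.099, -0.011, -0.001]
wrist_force: [-0.2, 0.0, -8.3]
finger_gap: 0.134
```

```bash
python3 -m crank '[[0.0,-0.012,0,0.01,0],[0.001,-0.018,0,0.01,0],[0.001,-0.014,0,0,0],[0,-0.004,0,0,0],[0,0,0,0,0],[0,0,0,0,0]]'
python3 - <<'E'
from h import *
p,_=snap('wrist');s,_=snap('side');t,_=snap('top')
save(np.vstack([np.hstack([cv2.resize(p,(400,300)),cv2.resize(s,(400,300))]),cv2.resize(t[170:290,90:250],(400,300)).repeat(1,1) if 0 else np.hstack([cv2.resize(t[170:290,90:250],(400,300)),cv2.resize(s[320:480,160:373],(400,300))])]),'p1')
print(r.observe()['tool_pos'])
E
```

```text
time_s: 8.95
tool_pos: [579.3, 335.0, 159.8]
tcp_rot: [0.994, -0.105, -0.013, -0.001]
wrist_force: [-0.1, 0.2, -9.4]
finger_gap: 0.137
[579.59165221 334.29779727 160.16982603]
```

View pics/p1.png

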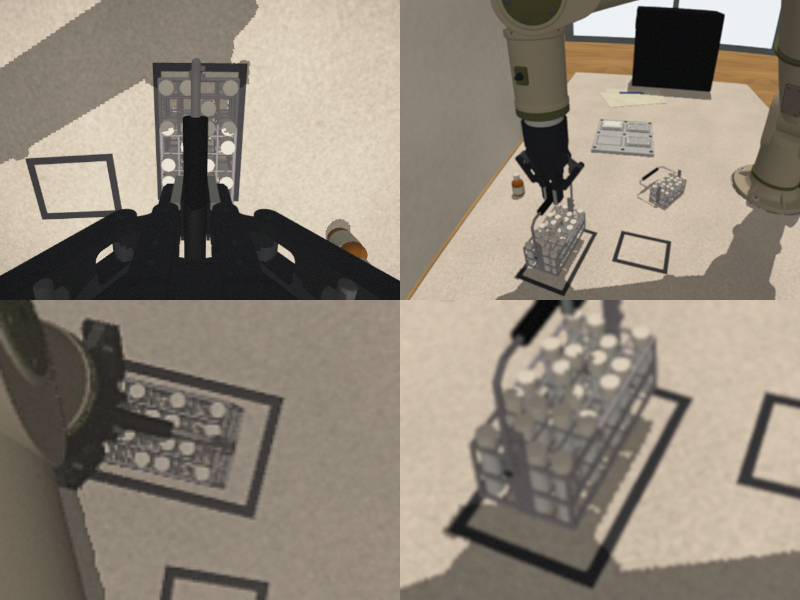

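The rack hangs level over the large outline. I correct slightly, go down to about 8 mm and check.

```bash
python3 -m crank '[[0.002,0.003,0.008,0,0],[0,0,0.008,0,0],[0,0,0.006,0,0],[0,0,0,0,0],[0,0,0,0,0]]'
python3 - <<'E'
from h import *
np.set_printoptions(precision=1,suppress=True)
p,_=snap('wrist');L=load('wrist');o=r.observe();print(o['tool_pos'],o['tcp_rot'])
save(p,'p2raw');g=cv2.cvtColor(p,cv2.COLOR_RGB2GRAY);P=cloud(L)
sub=cv2.connectedComponentsWithStats(((g>150)&(P[...,2]>55)&(P[...,2]<85)).astype(np.uint8))
z=[]
for i in range(1,sub[0]):
    if 60<sub[2][i,4]<1500 and 200<sub[3][i,0]<420 and sub[3][i,1]<330:
        u,v=sub[3][i]; zz=np.nanmedian(P[...,2][sub[1]==i]);print(sub[3][i],sub[2][i,2:5],at(L,u,v,70)[:2],zz)
E
```

```text
time_s: 9.6
tool_pos: [580.5, 328.3, 135.9]
tcp_rot: [0.994, -0.107, -0.013, -0.0]
wrist_force: [0.0, 0.5, -8.3]
finger_gap: 0.142
[580.4 328.3 135.8] [ 1.  -0.1 -0.  -0. ]
[269.  255.2] [  38   95 1192] [553.5 329.7] 66.94446658820422
```

View pics/p2raw.png

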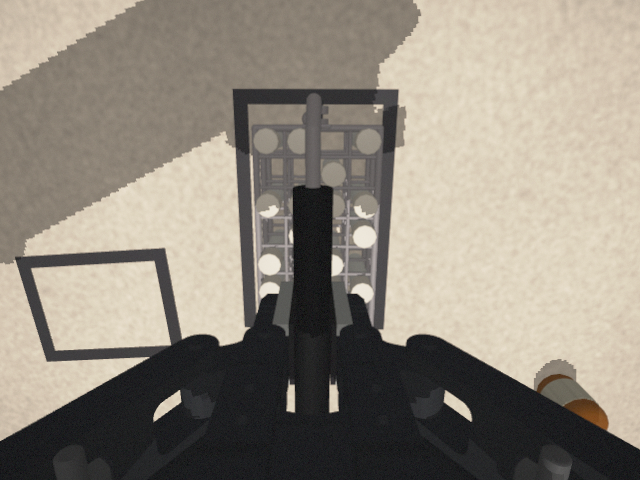

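Run:
```python
from h import *
np.set_printoptions(precision=1,suppress=True)
L=load('wrist');c=np.array([579.8,329.8]);a=np.radians(77.4);ey=np.array([np.cos(a),np.sin(a)]);ex=np.array([ey[1],-ey[0]])
F=lambda u,v,z:np.array([(at(L,u,v,z)[:2]-c)@ex,(at(L,u,v,z)[:2]-c)@ey])
for n,u,v in(('outer TL',233.5,90),('outer TR',398,91),('inner TL',246.5,103.5),('inner TR',385,103.5),('in L low',256,320),('inR low',373.5,320)):print(n,F(u,v,0))
for u,v in((265,141),(368.5,141),(269,264.5),(363.5,237)):print('cap',F(u,v,68))
```

```text
outer TL [-57.1  89.7]
outer TR [55.8 89.2]
inner TL [-48.4  80.9]
inner TR [47.4 81.1]
in L low [-48.2 -87. ]
inR low [ 47.6 -85.2]
cap [-26.2  58.5]
cap [29.3 58.8]
cap [-26.1 -12.4]
cap [28.8  5.2]
```

The errors are only about 2 mm. I correct them and set the rack down.

```bash
python3 -m crank '[[-0.002,-0.002,0.001,0,0],[0,0,0.002,0,0],[0,0,0.002,0,0],[0,0,0.001,0,0],[0,0,0,0,0]]'
```

```text
time_s: 10.15
tool_pos: [578.8, 331.8, 130.2]
tcp_rot: [0.994, -0.107, -0.013, -0.001]
wrist_force: [0.2, 0.4, -8.8]
finger_gap: 0.137
```

```bash
python3 -m crank '[[0,0,0.001,0,0],[0,0,0.001,0,0],[0,0,0,0,0]]';python3 -m crank '[[0,0,0.001,0,0],[0,0,0.001,0,0],[0,0,0,0,0]]'
```

```text
time_s: 10.45
tool_pos: [579.5, 331.7, 130.1]
tcp_rot: [0.994, -0.107, -0.012, -0.001]
wrist_force: [0.2, 0.7, -8.5]
finger_gap: 0.136
time_s: 10.75
tool_pos: [580.2, 331.9, 130.0]
tcp_rot: [0.994, -0.107, -0.011, -0.002]
wrist_force: [-2.3, -1.1, -4.6]
finger_gap: 0.141
```

```bash
python3 -m crank '[[0,0,0.001,0,0],[0,0,0.001,0,0],[0,0,0,0,0],[0,0,0,0,0]]';python3 -m crank '[[0,0,0,0,40],[0,0,0,0,40],[0,0,0,0,40],[0,0,0,0,40],[0,0,0,0,40]]'; python3 -m crank '[[0,0,-0.01,0,40],[0,0,-0.03,0,40],[0,0,-0.04,0,40],[0,0,-0.04,0,40],[0,0,0,0,40]]'
python3 - <<'E'
from h import *
np.set_printoptions(precision=1,suppress=True)
p,_=snap('wrist');s,_=snap('side');o=r.observe();print(o['tool_pos'])
save(np.hstack([cv2.resize(p,(400,300)),cv2.resize(s[300:480,160:400],(400,300))]),'p3')
E
```

```text
time_s: 11.15
tool_pos: [580.9, 331.8, 130.1]
tcp_rot: [0.994, -0.107, -0.01, -0.003]
wrist_force: [-1.8, -0.9, -1.3]
finger_gap: 0.136
time_s: 11.65
tool_pos: [582.5, 333.1, 130.9]
tcp_rot: [0.994, -0.107, -0.008, -0.004]
wrist_force: [0.5, -0.6, -0.9]
finger_gap: 0.399
time_s: 12.15
tool_pos: [583.8, 331.3, 256.9]
tcp_rot: [0.994, -0.107, -0.008, -0.004]
wrist_force: [0.5, -1.2, 0.6]
finger_gap: 0.401
[582.2 331.  251.5]
```

View pics/p3.png

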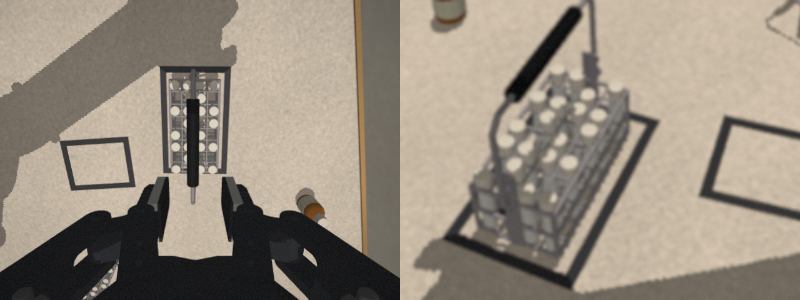

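The rack stands inside its tape with the handle up. I'll check it in numbers and re-measure the tray outline from the same image.

Run:
```python
from h import *
np.set_printoptions(precision=1,suppress=True)
L=load('wrist');p=L['p'];g=cv2.cvtColor(p,cv2.COLOR_RGB2GRAY);P=cloud(L)
def rect(m,z):
    v,u=np.nonzero(m);W=np.array([at(L,a,b,z)[:2] for a,b in zip(u,v)],np.float32);return cv2.minAreaRect(W)
def comp(u,v,x0,y0,x1,y1,t=85):
    m=np.zeros(g.shape,np.uint8);m[y0:y1,x0:x1]=g[y0:y1,x0:x1]<t
    n,l,st,_=cv2.connectedComponentsWithStats(m);i=1+np.argmax(st[1:,4]);return l==i
print('trayplace',rect(comp(0,0,88,210,225,310),0))
m=comp(0,0,250,100,380,280);print('rackplace',rect(m,0))
sub=cv2.connectedComponentsWithStats(((g>150)&(P[...,2]>50)&(P[...,2]<75)).astype(np.uint8))
print('caps',cv2.minAreaRect(np.array([at(L,*sub[3][i],62)[:2] for i in range(1,sub[0]) if 60<sub[2][i,4]<900 and 250<sub[3][i,0]<370 and sub[3][i,1]<285],np.float32)))
mm=np.zeros(g.shape,bool);mm[150:305,295:322]=(g[150:305,295:322]<50)
print('bar',rect(mm,143))
```

```text
trayplace ((391.76165771484375, 291.795166015625), (94.84251403808594, 121.16667175292969), 81.66184997558594)
rackplace ((577.7962036132812, 327.49749755859375), (185.83375549316406, 112.49029541015625), 77.38447570800781)
caps ((578.679931640625, 329.6202392578125), (121.8222885131836, 55.73299789428711), 77.41791534423828)
bar ((578.7108154296875, 329.56182861328125), (101.38671875, 13.451042175292969), 77.57255554199219)
```

The rack is about 2 mm off centre, aligned, with the bar straight above it. Now the tray: spin to heading -90° and travel.

```bash
python3 -m crank '[[0,0,0,0.15,95],[0,0,0,0.15,95],[0,0,0,0.15,95],[0,0,0,0.15,95],[0,0,0,0.15,95],[0,0,0,0.15,95],[0,0,0,0.15,95],[0,0,0,0.15,95]]' 25 >/dev/null
python3 -m crank '[[0.02,0,0,0.15,95],[0.04,0.005,0,0.01,95],[0.05,0.005,0,0,95],[0.05,0.005,0,0,95],[0.05,0.005,0,0,95],[0.05,0.005,0,0,95],[0.05,0.005,0,0,95],[0.05,0.005,0,0,95]]'
python3 -m crank '[[0.05,0,0,0,95],[0.05,0,0,0,95],[0.05,0,0,0,95],[0.04,0,0,0,95],[0.02,0,0,0,95],[0,0,0,0,95],[0,0,0,0,95]]'
```

```text
time_s: 13.85
tool_pos: [536.0, -23.6, 231.3]
tcp_rot: [0.708, -0.706, -0.017, 0.021]
wrist_force: [1.5, 0.1, 0.3]
finger_gap: 0.949
time_s: 14.55
tool_pos: [527.4, -243.7, 225.8]
tcp_rot: [-0.703, 0.71, 0.022, -0.024]
wrist_force: [0.4, 0.9, 0.1]
finger_gap: 0.954
```

```bash
python3 -m crank '[[0.03,0,0,0,95],[0.025,0,0,0,95],[0,0,0,0,95],[0,0,0,0,95]]'
python3 - <<'E'
from h import *
np.set_printoptions(precision=3,suppress=True)
o=r.observe();print(o['tool_pos'],Rotation.from_quat(o['tcp_rot']).as_matrix());p,_=snap('wrist');save(p,'t1')
E
```

```text
time_s: 14.95
tool_pos: [529.2, -291.9, 223.0]
tcp_rot: [0.707, -0.706, -0.025, 0.024]
wrist_force: [-0.7, -0.0, -0.2]
finger_gap: 0.954
[ 529.201 -291.915  222.999] [[ 0.001 -0.998 -0.068]
 [-1.    -0.001  0.001]
 [-0.001  0.068 -0.998]]
```

View pics/t1.png

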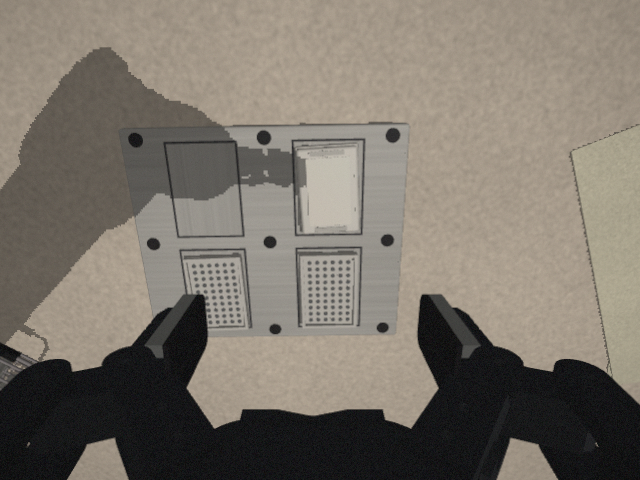

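The lidded tray is in view at (330,188), all of it inside its spot. I measure it by depth.

Run:
```python
from h import *
np.set_printoptions(precision=1,suppress=True)
L=load('wrist');P=cloud(L);g=cv2.cvtColor(L['p'],cv2.COLOR_RGB2GRAY)
z=cv2.medianBlur(np.nan_to_num(P[...,2]).astype(np.float32),5)
m=np.zeros(g.shape,np.uint8);m[125:245,285:375]=(z[125:245,285:375]>18)
n,l,st,ce=cv2.connectedComponentsWithStats(m);i=1+np.argmax(st[1:,4]);v,u=np.nonzero(l==i);print(st[i],ce[i])
print('tray',cv2.minAreaRect(np.array([at(L,a,b,24)[:2] for a,b in zip(u,v)],np.float32)),'top z',np.nanmedian(P[...,2][l==i]),'plate z',np.nanmedian(P[238:242,300:350,2]))
for n,u,v in(('spot',293,140),('spot',364,139.5),('spot',361,235),('spot',296,235)):print(n,at(L,u,v,12))
```

```text
[ 296  144   64   90 5173] [328.5 188.1]
tray ((528.4868774414062, -308.0281677246094), (79.95134735107422, 54.4193229675293), 3.7863833904266357) top z 25.95147277709256 plate z 11.699617441949044
spot [ 571.4 -276.1   12. ]
spot [ 571.9 -339.5   12. ]
spot [ 480.9 -340.8   12. ]
spot [ 480.9 -277.4   12. ]
```

```bash
python3 -m crank '[[0.01,0,0,-0.03,95],[0.006,-0.002,0.03,-0.03,95],[0,-0.003,0.045,0,95],[0,-0.003,0.045,0,95],[0,-0.002,0.03,0,95],[0,-0.001,0.015,0,95],[0,0,0,0,95],[0,0,0,0,95]]'
```

```text
time_s: 15.8
tool_pos: [536.7, -292.9, 54.3]
tcp_rot: [0.735, -0.677, -0.024, 0.02]
wrist_force: [0.8, 0.3, -0.1]
finger_gap: 0.953
```

```bash
python3 -m crank '[[0.008,0.005,0,0,95],[0.007,0.004,0,0,95],[0,0,0,0,95],[0,0,0,0,95]]'
```

```text
time_s: 16.2
tool_pos: [530.8, -312.0, 60.3]
tcp_rot: [0.735, -0.677, -0.02, 0.019]
wrist_force: [1.0, -0.4, 0.3]
finger_gap: 0.949
```

```bash
python3 -m crank '[[-0.004,0.001,0.015,0,95],[0,-0.001,0.015,0,95],[0,-0.001,0.01,0,95],[0,0,0,0,95],[0,0,0,0,95]]'
```

```text
time_s: 16.7
tool_pos: [528.7, -307.0, 15.9]
tcp_rot: [0.735, -0.677, -0.021, 0.019]
wrist_force: [0.4, -0.5, -0.6]
finger_gap: 0.943
```

```bash
python3 -m crank '[[0,0,0,0,74],[0,0,0.003,0,74],[0,0,0.002,0,74],[0,0,0,0,74],[0,0,0,0,74]]'
```

```text
time_s: 17.2
tool_pos: [529.0, -307.3, 11.2]
tcp_rot: [0.735, -0.677, -0.021, 0.019]
wrist_force: [-0.5, -0.3, -0.4]
finger_gap: 0.742
```

```bash
python3 -m crank '[[0,0,0.002,0,74],[0,0,0.0015,0,74],[0,0,0,0,74]]'; python3 -m crank '[[0,0,0,0,40],[0,0,0,0,40],[0,0,0,0,40],[0,0,0,0,40],[0,0,0,0,40]]' 25
```

```text
time_s: 17.5
tool_pos: [529.0, -307.4, 7.8]
tcp_rot: [0.735, -0.677, -0.02, 0.018]
wrist_force: [0.3, 0.3, -1.1]
finger_gap: 0.738
time_s: 18.0
tool_pos: [529.4, -308.3, 8.7]
tcp_rot: [0.735, -0.677, -0.019, 0.018]
wrist_force: [0.2, 0.0, 0.5]
finger_gap: 0.644
```

The gap is about 55 mm, so the tray body is gripped. I lift it.

```bash
python3 -m crank '[[0,0,-0.003,0,40],[0,0,-0.006,0,40],[0,0,-0.01,0,40],[0,0,-0.015,0,40],[0,0,0,0,40]]' 30
python3 - <<'E'
from h import *
p,_=snap('wrist');s,_=snap('side');save(np.hstack([cv2.resize(p,(400,300)),cv2.resize(s[150:270,270:430],(400,300))]),'t2')
E
```

```text
time_s: 18.5
tool_pos: [531.3, -308.3, 45.8]
tcp_rot: [0.735, -0.677, -0.019, 0.019]
wrist_force: [-0.4, -0.5, -0.4]
finger_gap: 0.644
```

View pics/t2.png

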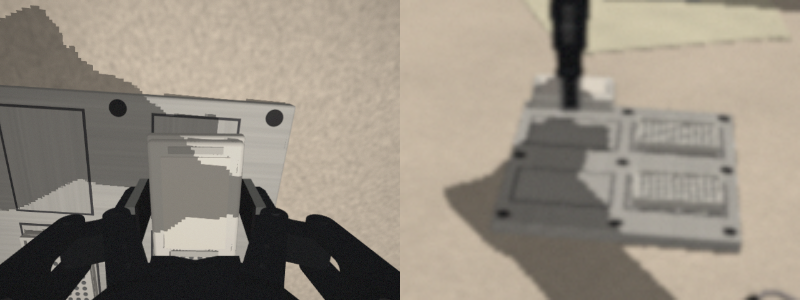

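The tray is held level above its spot, and the spot outline shows below it. I carry it toward the small outline.

```bash
python3 -m crank '[[0,0,-0.03,0,40],[-0.01,0,-0.04,0,40],[-0.02,0.003,-0.03,0,40],[-0.035,0.005,0,0,40],[-0.045,0.007,0,0,40],[-0.045,0.007,0,0,40],[-0.045,0.007,0,0,40],[-0.045,0.007,0,0,40]]'
python3 -m crank '[[-0.045,0.007,0,0,40],[-0.045,0.007,0,0,40],[-0.045,0.007,0,0,40],[-0.045,0.007,0,0,40],[-0.035,0.007,0,0,40],[-0.025,0.007,0,0,40],[-0.012,0.004,0,0,40],[0,0,0,0,40]]'
```

```text
time_s: 19.4
tool_pos: [476.6, -65.1, 147.4]
tcp_rot: [0.731, -0.682, -0.022, 0.021]
wrist_force: [0.9, 0.9, -0.0]
finger_gap: 0.636
time_s: 20.2
tool_pos: [403.1, 200.7, 149.7]
tcp_rot: [0.736, -0.676, -0.024, 0.021]
wrist_force: [0.5, 0.3, -0.1]
finger_gap: 0.638
```

```bash
python3 -m crank '[[-0.02,0.001,0,0,40],[-0.03,0,0,0,40],[-0.02,0,0,0,40],[-0.01,0,0,0.06,40],[0,0,0,0.06,40],[0,0,0,0.06,40],[0,0,0,0.05,40],[0,0,0,0,40]]'
python3 -c "
from h import *
snap('wrist');o=r.observe();print(o['tool_pos'],Rotation.from_quat(o['tcp_rot']).as_matrix().round(3))"
```

```text
time_s: 21.0
tool_pos: [397.3, 281.6, 149.1]
tcp_rot: [-0.648, 0.761, 0.021, -0.024]
wrist_force: [-0.4, -0.5, 0.3]
finger_gap: 0.643
[397.25734184 281.63786488 149.06752463] [[-0.158 -0.985 -0.064]
 [-0.987  0.158  0.   ]
 [ 0.01   0.063 -0.998]]
```

```bash
python3 -m crank '[[-0.005,0,0.015,0,40],[-0.004,0,0.03,0,40],[0,-0.001,0.03,0,40],[0,-0.001,0.025,0,40],[0,0,0.015,0,40],[0,0,0,0,40],[0,0,0,0,40]]'
python3 - <<'E'
from h import *
np.set_printoptions(precision=1,suppress=True)
p,_=snap('wrist');L=load('wrist');g=cv2.cvtColor(p,cv2.COLOR_RGB2GRAY);P=cloud(L);o=r.observe();t=np.array(o['tool_pos']);R=Rotation.from_quat(o['tcp_rot']).as_matrix();print(t)
# tray from depth (far end + sides), bench tape
z=P[...,2];zt=t[2]+3.3
print('expected tray bottom',zt,'top seen',np.nanmedian(z[250:300,290:340]))
c=np.array([392.7,292.2]);a=np.radians(-8.4);ex=np.array([np.cos(a),np.sin(a)]);ey=np.array([-ex[1],ex[0]])
Q=P[...,:2]-c;X=Q@ex;Y=Q@ey
m=(z>zt+9)&(z<zt+22)&(abs(X)<70)&(abs(Y)<45)&(g>90)
print('tray pts place frame x pct',np.percentile(X[m],[1,99]),'y',np.percentile(Y[m],[1,99]),m.sum())
k=(z<5)&(g<85)&(abs(X)<75)&(abs(Y)<62)&(np.arange(480)[:,None]<300)
v,u=np.nonzero(k);print('tape',k.sum(),np.percentile(X[k],[1,50,99]),np.percentile(Y[k],[1,50,99]))
save(p,'t3')
E
```

```text
time_s: 21.75
tool_pos: [393.0, 290.9, 24.7]
tcp_rot: [-0.651, 0.758, 0.021, -0.025]
wrist_force: [0.9, -0.2, -0.3]
finger_gap: 0.644
[392.9 290.9  24.9]
expected tray bottom 28.17163202026562 top seen 42.440288698770146
tray pts place frame x pct [-36.5  39.2] y [-28.6  23.1] 26706
tape 10253 [-6.1 50.7 60.5] [-47.8   3.   47.2]
```

Offsets are below 3 mm. I lower with a small correction.

```bash
python3 -m crank '[[-0.002,0,0.008,0,40],[0,-0.001,0.008,0,40],[0,-0.001,0.004,0,40],[0,0,0.002,0,40],[0,0,0,0,40]]';python3 -m crank '[[0,0,0.0015,0,40],[0,0,0.001,0,40],[0,0,0,0,40]]'
```

```text
time_s: 22.3
tool_pos: [395.4, 294.4, 3.0]
tcp_rot: [-0.651, 0.758, 0.021, -0.022]
wrist_force: [0.6, 0.1, -1.0]
finger_gap: 0.642
time_s: 22.6
tool_pos: [395.5, 294.6, 0.7]
tcp_rot: [-0.651, 0.758, 0.021, -0.022]
wrist_force: [-0.4, -0.1, -0.7]
finger_gap: 0.644
```

```bash
python3 -m crank '[[0.001,0.001,0.0015,0,40],[0,0,0.001,0,40],[0,0,0,0,40]]';python3 -m crank '[[0,0,0.001,0,40],[0,0,0.001,0,40],[0,0,0,0,40]]';python3 -m crank '[[0,0,0.001,0,40],[0,0,0,0,40]]'
```

```text
time_s: 22.9
tool_pos: [394.2, 293.8, -1.7]
tcp_rot: [-0.651, 0.758, 0.021, -0.022]
wrist_force: [-0.4, -0.6, -0.7]
finger_gap: 0.645
time_s: 23.2
tool_pos: [394.2, 293.9, -3.3]
tcp_rot: [-0.651, 0.758, 0.022, -0.022]
wrist_force: [-0.4, -1.0, 2.4]
finger_gap: 0.641
time_s: 23.4
tool_pos: [394.2, 293.9, -3.2]
tcp_rot: [-0.651, 0.758, 0.022, -0.022]
wrist_force: [-0.4, 0.4, 0.3]
finger_gap: 0.639
```

```bash
python3 -m crank '[[0,0,0,0,85],[0,0,0,0,85],[0,0,0,0,85],[0,0,0,0,85]]';python3 -m crank '[[0,0,-0.01,0,85],[0,0,-0.03,0,85],[0,0,-0.04,0,85],[0,0,-0.045,0,85],[0,0,-0.045,0,85],[0,0,-0.03,0,85],[0,0,0,0,85],[0,0,0,0,85]]'
python3 - <<'E'
from h import *
np.set_printoptions(precision=1,suppress=True)
p,_=snap('wrist');s,_=snap('side');L=load('wrist');g=cv2.cvtColor(p,cv2.COLOR_RGB2GRAY);P=cloud(L);z=cv2.medianBlur(np.nan_to_num(P[...,2]).astype(np.float32),5)
c=np.array([392.7,292.2]);a=np.radians(-8.4);ex=np.array([np.cos(a),np.sin(a)]);ey=np.array([-ex[1],ex[0]])
Q=P[...,:2]-c;X=Q@ex;Y=Q@ey
f=lambda k:cv2.minAreaRect(np.stack([X[k],Y[k]],1).astype(np.float32))
m=(z>7)&(z<22)&(abs(X)<55)&(abs(Y)<42)&(g>90);m=cv2.morphologyEx(m.astype(np.uint8),cv2.MORPH_OPEN,np.ones((5,5)))>0
print('tray in place frame',f(m),'z',np.nanmedian(z[m]),np.percentile(z[m&(X>20)],50),np.percentile(z[m&(X<-20)],50) if (m&(X<-20)).any() else None)
k=(z<6)&(g<85)&(abs(X)<70)&(abs(Y)<58);n,l,st,_=cv2.connectedComponentsWithStats(k.astype(np.uint8));k=l==1+np.argmax(st[1:,4]);print('tape',f(k),k.sum())
save(np.vstack([np.hstack([cv2.resize(p,(400,300)),cv2.resize(s,(400,300))]),np.zeros((0,800,3),np.uint8)]),'fin')
print(r.observe()['tool_pos'])
E
```

```text
time_s: 23.8
tool_pos: [394.4, 294.1, -3.4]
tcp_rot: [-0.651, 0.758, 0.022, -0.021]
wrist_force: [0.2, 0.7, -0.3]
finger_gap: 0.847
time_s: 24.6
tool_pos: [407.4, 290.6, 207.3]
tcp_rot: [-0.65, 0.759, 0.022, -0.022]
wrist_force: [0.7, 0.3, -1.6]
finger_gap: 0.853
tray in place frame ((1.0095939636230469, -0.08210563659667969), (54.050811767578125, 78.01242065429688), 89.12181091308594) z 14.110595 13.934953 14.058271
tape ((-0.305694580078125, 0.07256698608398438), (121.46038055419922, 95.96404266357422), 0.12987245619297028) 4007
[407.1 290.3 206.3]
```

View pics/fin.png

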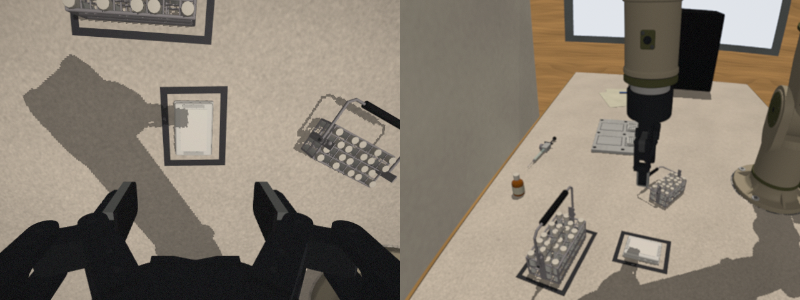

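The tray lies flat and centred in the small outline at (193,128). The rack stands in the large outline with its handle up, and the arm is clear of everything. I hand in.

```bash
python3 -c "
from plant import r
print(r.job_done())"
```

```text
the job is handed in; nothing more can be done
None
```

The rack and the lidded tray are both in their taped outlines, and I handed the job in at about 25 s of the 64 s allowed. No verdict was reported.

**Rack:** I swung the folded handle up to its click while the rack stood on the bench, which slid the rack about 5 mm. I then lifted it by the sleeve, carried it level and set it in the large outline.
- After release it was about 2 mm off centre, lined up to within about 0.1°.
- The bar was directly above the rack's middle, so the handle is upright. I judged this from the camera; there is no direct reading of the handle joint.
- I did not measure the rack again after moving the tray, but the last picture shows it in place with the handle up.

**Lidded tray:** I moved it from the plate into the small outline. It ended about 1.3 mm off centre, within about 1° of the tape, flat on the bench with its top at 14 mm.

**Everything else:** The arm never went near the open trays, dispenser, bottle or look-alike rack. They looked undisturbed in the last picture, but I did not measure their positions.

**Disagreements:** No check failed. The two readings of the rack outline's centre differed by about 3 mm. The tool drifted to a tilt of about 4°, which did not affect the placing.

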